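Dock a damp planter on the dryer's start pin and nest its liner

ROBOT

A 7-joint arm with a two-finger parallel gripper is mounted at the origin on the work surface. World frame = base frame: x ahead of the robot, y to its left, z up, the work surface at z = 0. Lengths are in m, angles in rad, forces in N, time in s.
With the tool pointing down it reaches from about 0.4 to 0.75 m from the base axis. Payload 19.5 kg.
Tool frame: the origin (TCP) lies at the very end of the fingers, on their centre line; the grasp point (between the pads) lies 19 mm behind it; z points along the fingers, y is the line along which they close (so a half turn about z gives the same grasp; the last joint's range is limited). The gripper opens to 85 mm and grips with 20 to 120 N. Pads are 22 mm wide; open, the fingers measure 114 mm over their backs; the gripper's body (76 mm by 85 mm) begins 54 mm behind the grasp point. The pads swing forward as they close: fully open they stand 13 mm farther back than shut.
Start: joints at [-1.16, 0.707, -0.028, 1.485, 0.022, 0.951, -0.075], TCP at [0.252, 0.517, 0.231] pointing down, gripper open.
Joint ranges: [-2.71, 2.71], [-0.32, 2.16], [-1.57, 1.52], [0, 2.45], [-1.46, 4.6], [0, 2.02], [-2.83, 2.83]. Speed limits (rad/s): [1.89, 1.89, 2.57, 2.57, 3.01, 3.01, 3.01].

INTERFACE

Orientations are given as a unit quaternion [w, x, y, z].
In Python, from cell import ctrl gives the robot as it stands.
- The arm moves only by the shell command python3 -m handwheel, which reads ROWS from standard input. ROWS is a JSON object whose key "steps" holds a list of rows, 1 to 5 of them, each of 7 numbers: a rotation vector rx, ry, rz in rad, then dx, dy, dz in m, then the finger opening in m; each row is the pose to reach, as a shift and turn from the pose commanded when the command began, along the tool's axes at that moment; what a row does not reach only later rows make up. A row lasts 1/12 s, in which the tool goes at most 0.0417 m and 0.125 rad, less where a joint would pass 70% of its speed; a pose out of reach is approached as far as the arm can. The fingers move at their own pace and stop on an object; the grip force is fixed at half the most. Time passes only in rows, so rows that do not move let the fingers close. It prints the time, the measured TCP pose, the force, the opening and the grip force at its end. Input that does not fit is refused with a message, and nothing moves.
- ctrl.read_state(): the state, without advancing time (a new reading comes with each control period).
- ctrl.camera(name): name is "scene" or "side" or "wrist"; returns a dict with "pixels" (420x560x3 uint8, red, green, blue), "z_map" (420x560 float32, m along the optical axis (not along the pixel's ray), 0 where there is no reading), "vfov" (degrees; the focal length in pixels is half the picture's height over the tangent of half this angle, whatever the lens; pixels are square), "cx", "cy" (the principal point, pixels), "dist" ([k1, k2, p1, p2, k3] as OpenCV has them; the pictures are not rectified), "cam_to_world" (4x4, takes a point from camera to world coordinates). Camera axes: x right, y up, looking along -z (the intrinsics and any distortion apply to the point x, -y, -z); pixel columns grow to the right and rows downward; lengths in m; the calibration is good to about 2 mm. A picture is of the moment at which its call begins.
- ctrl.sign_off(): hands the job in; it is judged then, once.
The state is a dict: "time": time; "qpos": joint angles; "qvel": joint speeds; "joint_efforts": joint torques, N m; "position": TCP position; "tcp_rot": TCP orientation; "force": force on the tool from outside, world axes, zero at the start; "ft_torque": the same for the moment, N m; "finger_gap": finger opening in m; "finger_force": force on a finger pad.
Only numpy, scipy, OpenCV 4.12 (cv2) and the standard library are available. Lean on these libraries where they do the work, as an engineer would, in place of code of your own. Each camera call takes 0.05 s, during which the arm holds its last target. There are 200 camera calls.

TASK

The damp clay planter and its liner pot are to dry together. Slide the planter along the bench, without lifting or tipping it, fully home into the V of the drying dock so that it holds the red start pin pressed in by itself, and set the liner upright in the planter, pressing lightly until it nests snugly without being forced. Go round the other things on the bench and leave them where they stand.

Things in the scene. Friction and masses are not known exactly. Their poses are not given: they have to be found in the camera images.
- planter: The planter: loose, thick-walled round pot of damp clay, dark outside with green and yellow panels, orange clay inside, 70 mm tall, outside diameter 100 mm at the foot and 104 mm at the rim, about 0.7 kg; origin centre of its underside, z up.
- planter_mouth (a point): Centre of the planter's mouth, 70 mm above its underside. The open round cavity below is 63 mm across here and narrows evenly downward (0.28 mm of diameter per mm; 55 mm across at 29 mm below the mouth), its floor 60 mm below the mouth. Shut fingers fit into it and can drag it by the inside of its wall, if the slack is taken up slowly (a jerk tips it).
- liner: The liner: loose terracotta flower pot standing upright, 90 mm tall, about 0.3 kg; origin centre of its underside, z up. The lower 62 mm taper from 47 mm across at the base to 65 mm, like the planter's cavity; above is a straight collar 68 mm across. Nested snugly, its underside is about 14 mm above the planter's and its top about 34 mm above the planter's rim.
- liner_top (a point): Centre of the liner's top opening, 90 mm above its underside; the collar (68 mm across, wall 7 mm) reaches 28 mm down from here, and the pot is filled with set plaster below that.
- dock: The drying dock, fixed: two aluminium fence plates 62 mm high, 12 mm thick, form a V (100 degrees between them) open to the dock's own -x; a blue fan housing 80 mm high stands behind (x 77 to 162 mm, y +-75 mm). Origin: on the bench, where the centre of the planter's underside lies when home against both plates; x points into the dock, z up.
- dock_vertex (a point): Point on the bench where the inner faces of the V would meet, 68 mm from the dock's origin along its x. The plates run from 15 to 100 mm from here; their outer ends (inner faces) are at x = 3, y = +-77 mm of the dock.
- dock_mouth (a point): Point on the bench in front of the dock, 90 mm from its origin along the dock's -x: from here the planter can go straight in.
- pin (a joint): The start pin: red, 16 mm across, round-nosed, 40 mm above the bench, at the vertex of the V, pointing to the dock's -x. 0 = out; grows as it is pushed in, at most 0.012 m; about 0.009 m when the planter is home. Light spring, 0.4 to 1.4 N: the standing planter's friction on the bench holds it in.
- glaze_bottle: Blue closed bottle, loose, 68 mm across, 150 mm tall, standing; origin centre of underside, z up.
- tool_jar: White ceramic jar holding brushes and tools, loose, 68 mm across, jar 110 mm and tools up to 172 mm tall; origin centre of underside, z up.
- mug: Blue mug, loose, 76 mm across, 90 mm tall, handle reaches about 75 mm from the axis to its own +y; origin centre of underside, z up.
- plaster_block: White plaster block lying flat, loose, 100 x 60 x 35 mm (x, y, z); origin centre of underside.
- paddle: Wooden spatula lying flat, loose, 200 mm long along its x, up to 60 mm wide, under 30 mm high; origin about the middle of its length, on the underside, handle to its -x.
- glaze_jar: Amber glass jar with dark lid, loose, 64 mm across, 85 mm tall; origin centre of underside.
Things that resemble listed ones, but are neither listed nor needed, are in the scene too. Leave any purple look-alike of the planter alone.

How it is judged:
By the outcome, as a careful person would: the job done as asked, in the order asked, and still so for the second after the job is handed in, with the robot touching nothing.
It also fails if it takes over 72 s, if anything falls off the work surface, if the arm or the gripper's body presses on something with over 40 N, if the wrist force passes 120 N, or if a joint passes its speed limit or range.

## Working session

There is one attempt and no reset: what is moved stays moved. The work goes in short steps, Python scripts to look and compute and a shell command to move; the robot and the scene stay as the last step left them, time stands still between calls to the robot, and variables do not carry over. Pictures are saved under pics/ and viewed, at most 10 in all, crops included, and the job is handed in when it is done.

```bash
ls; mkdir -p pics; cat > h.py <<'E'
import numpy as np, cv2
from cell import ctrl
def cam(n):
    c=ctrl.camera(n); c['f']=210/np.tan(np.radians(c['vfov'])/2)
    c['K']=np.array([[c['f'],0,c['cx']],[0,c['f'],c['cy']],[0,0,1.]]); return c
def pts(c,px):
    """world points of pixels (u,v) from depth"""
    px=np.atleast_2d(np.array(px,float))
    n=cv2.undistortPoints(px.reshape(-1,1,2),c['K'],np.array(c['dist'],float)).reshape(-1,2)
    z=c['z_map'][px[:,1].astype(int),px[:,0].astype(int)]
    P=np.c_[n[:,0]*z,-n[:,1]*z,-z,np.ones(len(z))]
    return (P@np.array(c['cam_to_world']).T)[:,:3]
def cloud(c):
    v,u=np.nonzero(c['z_map']>0)
    return pts(c,np.c_[u,v]),np.c_[u,v],c['pixels'][v,u]
def ray(c,px):
    n=cv2.undistortPoints(np.array(px,float).reshape(1,1,2),c['K'],np.array(c['dist'],float)).ravel()
    T=np.array(c['cam_to_world']); return T[:3,3],T[:3,:3]@np.array([n[0],-n[1],-1])
def onz(c,px,z):
    o,d=ray(c,px); return o+d*(z-o[2])/d[2]
E
python3 - <<'E'
from h import *
import pickle
im=[]
for n in ['scene','side']:
    c=cam(n); pickle.dump(c,open(n+'0.pkl','wb')); cv2.imwrite(f'pics/{n}0.png',cv2.resize(c['pixels'][:,:,::-1],(800,600)))
    print(n,c['f'],c['cx'],c['cy'],c['dist'],np.round(c['cam_to_world'],3).tolist())
print(ctrl.read_state())
E
```

```text
pics
scene 420.85221111091806 277.1137512076962 212.35387095540688 [-0.06456824  0.          0.          0.          0.        ] [[0.077, -0.853, 0.516, 1.195], [0.997, 0.065, -0.041, -0.07], [0.002, 0.518, 0.855, 1.207], [0.0, 0.0, 0.0, 1.0]]
side 491.20268373467053 283.6439412886801 210.58280730354076 [0.04464159 0.         0.         0.         0.        ] [[0.89, 0.284, -0.357, 0.027], [-0.456, 0.535, -0.711, -0.976], [-0.01, 0.796, 0.605, 0.917], [0.0, 0.0, 0.0, 1.0]]
{'time': 0.1, 'qpos': array([-1.15971114,  0.70699323, -0.02765096,  1.48495651,  0.02202623,
        0.95088836, -0.07553106]), 'qvel': array([ 0.00188544, -0.00268383,  0.00105543, -0.00198047, -0.00094525,
        0.00026398,  0.0001552 ]), 'joint_efforts': array([ 1.59894926e-04, -8.84264231e+01,  1.23651914e+00, -2.36444485e+01,
        1.70606602e-02,  5.23050272e-03,  1.60284867e-05]), 'position': array([0.25143481, 0.51685363, 0.2309002 ]), 'tcp_rot': array([-9.25118013e-05,  2.24459045e-01,  9.74483409e-01, -4.61977431e-04]), 'force': array([ 0.62118775, -0.80701047, -0.17656339]), 'ft_torque': array([ 0.00340437, -0.02311352,  0.0009166 ]), 'finger_force': 0.0, 'finger_gap': 0.08531757700398565}
```

View pics/scene0.png

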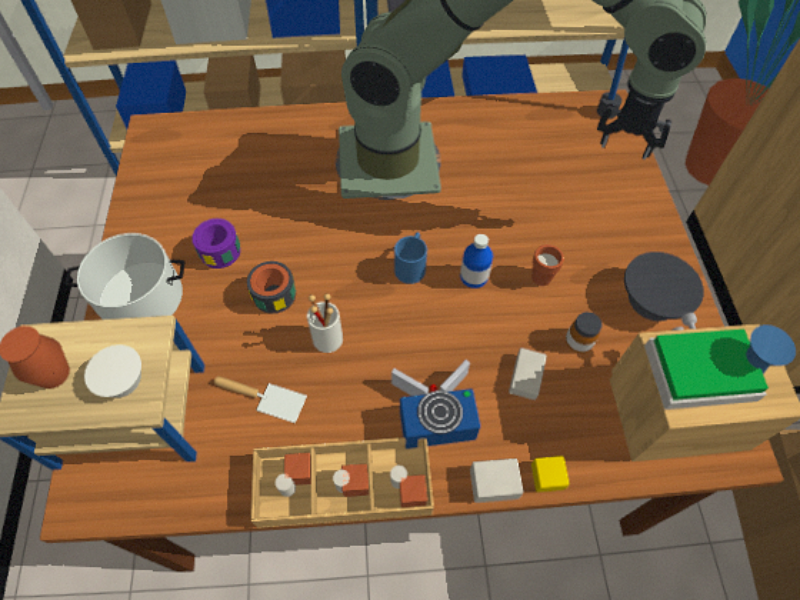

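View pics/side0.png

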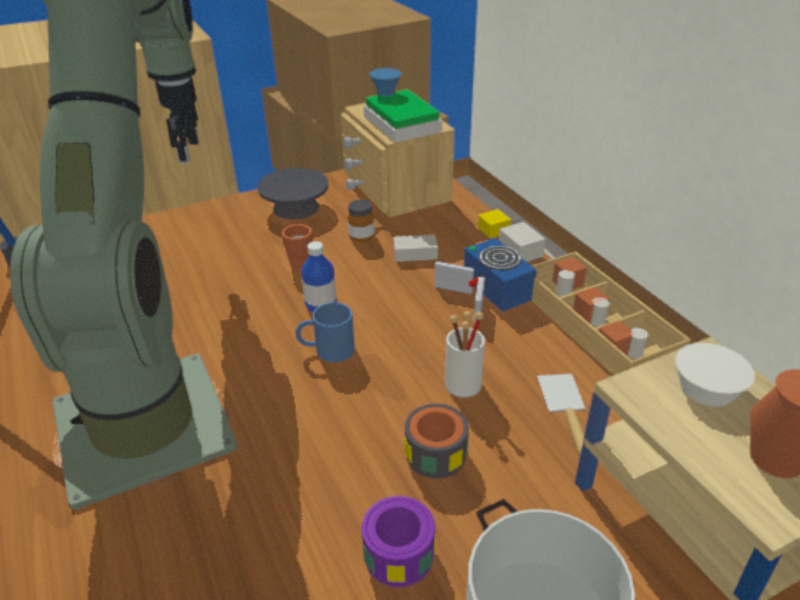

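The scene picture (800x600) shows the planter at (272,287), liner (547,265), dock V at (432,385) with its housing at (440,415), mug (410,260), bottle (477,263), tool jar (325,327) and paddle (262,397). The plaster block is at (528,373) and the glaze jar at (584,330). The side picture agrees.

```bash
python3 - <<'E'
from h import *
import pickle
from scipy.optimize import least_squares
cs=[pickle.load(open(n+'0.pkl','rb')) for n in ['scene','side']]
cl=[cloud(c)[0] for c in cs]
s=.7
seeds=dict(planter=(272,270),liner=(547,250),mug=(410,240),bottle=(477,263),jar=(325,320),glaze=(584,325),block=(528,365))
zr=dict(planter=(.064,.08),liner=(.083,.1),mug=(.083,.1),bottle=(.04,.1),jar=(.05,.105),glaze=(.05,.095),block=(.028,.045))
for k,(u,v) in seeds.items():
    p=pts(cs[0],[(u*s,v*s)])[0]
    for i,P in enumerate(cl):
        m=(np.hypot(P[:,0]-p[0],P[:,1]-p[1])<.1)&(P[:,2]>zr[k][0])&(P[:,2]<zr[k][1])
        Q=P[m]
        if len(Q)<8: print(k,i,'few'); continue
        lo,hi=np.percentile(Q,[1,99],axis=0)
        r=cv2.minEnclosingCircle(Q[:,:2].astype(np.float32))
        print(k,i,len(Q),'seed',p.round(3),'ctr',((lo+hi)/2).round(4),'size',(hi-lo).round(3),'mec',np.round(r[0],4),round(r[1],4),'z',np.median(Q[:,2]).round(4))
# dock: fence points
for i,P in enumerate(cl):
    p=pts(cs[0],[(432*s,395*s)])[0]
    m=(np.hypot(P[:,0]-p[0],P[:,1]-p[1])<.2)&(P[:,2]>.072)&(P[:,2]<.088)
    print('housing',i,m.sum(),cv2.minAreaRect(P[m][:,:2].astype(np.float32)*1000))
P,uv,col=cloud(cs[0])
# top faces of fences z .056-.068
for i,c in enumerate(cs):
    P,uv,col=cloud(c)
    m=(np.hypot(P[:,0]-p[0],P[:,1]-p[1])<.13)&(P[:,2]>.058)&(P[:,2]<.066)&(col.max(1)-col.min(1)<40)
    Q=P[m]; print(i,Q[np.argsort(Q[:,1])][::3].round(3).tolist())
c=cs[0]; g=c['pixels'][235:320,255:355,::-1]
cv2.imwrite('pics/dock.png',cv2.resize(g,(800,680))[:600])
E
```

```text
planter 0 471 seed [ 0.392 -0.293  0.063] ctr [ 0.4225 -0.2967  0.0702] size [0.1   0.1   0.011] mec [ 0.4214 -0.2978] 0.0538 z 0.0703
planter 1 830 seed [ 0.392 -0.293  0.063] ctr [ 0.418  -0.3003  0.0685] size [0.099 0.099 0.008] mec [ 0.419  -0.2992] 0.0539 z 0.0689
liner 0 153 seed [0.393 0.348 0.077] ctr [0.4202 0.3434 0.0897] size [0.067 0.066 0.012] mec [0.4188 0.3437] 0.0364 z 0.0901
liner 1 108 seed [0.393 0.348 0.077] ctr [0.4167 0.3425 0.0872] size [0.063 0.067 0.008] mec [0.4171 0.3411] 0.0373 z 0.0872
mug 0 118 seed [0.341 0.031 0.078] ctr [0.377  0.0284 0.0893] size [0.077 0.072 0.012] mec [0.3763 0.0303] 0.0403 z 0.0892
mug 1 139 seed [0.341 0.031 0.078] ctr [0.3726 0.0258 0.0879] size [0.073 0.076 0.009] mec [0.3723 0.0261] 0.0408 z 0.0877
bottle 0 248 seed [0.433 0.174 0.098] ctr [0.4181 0.179  0.0703] size [0.045 0.062 0.059] mec [0.4115 0.1794] 0.0331 z 0.0742
bottle 1 416 seed [0.433 0.174 0.098] ctr [0.4005 0.165  0.07  ] size [0.064 0.046 0.059] mec [0.4011 0.1727] 0.0345 z 0.0727
jar 0 299 seed [ 0.549 -0.17   0.089] ctr [ 0.5512 -0.1716  0.0776] size [0.066 0.
[... 2908 characters left out ...]
62], [0.692, 0.008, 0.061], [0.695, 0.013, 0.061], [0.699, 0.014, 0.059], [0.704, 0.015, 0.06], [0.703, 0.02, 0.061], [0.701, 0.023, 0.06], [0.703, 0.025, 0.065], [0.713, 0.03, 0.059], [0.696, 0.061, 0.06], [0.707, 0.066, 0.061], [0.7, 0.067, 0.058], [0.699, 0.071, 0.06], [0.707, 0.072, 0.061], [0.705, 0.075, 0.059], [0.695, 0.077, 0.062], [0.68, 0.081, 0.06], [0.692, 0.083, 0.063], [0.686, 0.085, 0.059], [0.691, 0.088, 0.06], [0.682, 0.09, 0.058], [0.676, 0.093, 0.061], [0.682, 0.096, 0.062], [0.672, 0.099, 0.063], [0.663, 0.1, 0.061], [0.667, 0.102, 0.063], [0.661, 0.103, 0.06], [0.654, 0.109, 0.059], [0.669, 0.112, 0.06], [0.65, 0.114, 0.061], [0.658, 0.116, 0.061], [0.653, 0.121, 0.059]]
```

View pics/dock.png

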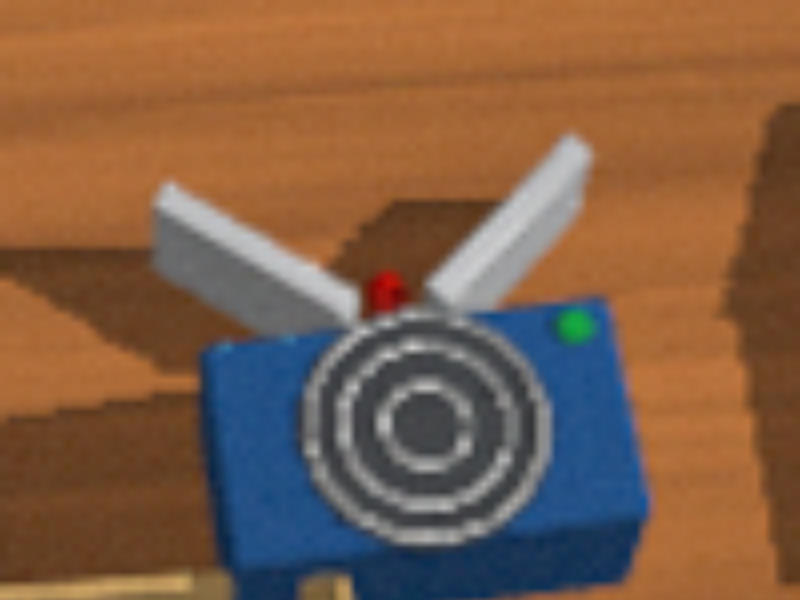

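The crop shows the dock's V opening towards the robot, with the red pin at about (385,290) in the crop. The housing is yawed about +3°, so home is at roughly (0.650, 0.043). I'll turn the tool to line up with the world axes, shut the fingers and head for the planter.

```bash

echo '{"steps":[[0,0,-0.453,-0.04,-0.015,-0.005,0],[0,0,-0.453,-0.08,-0.03,-0.01,0],[0,0,-0.453,-0.12,-0.045,-0.015,0],[0,0,-0.453,-0.15,-0.06,-0.02,0],[0,0,-0.453,-0.15,-0.06,-0.02,0]]}' | python3 -m handwheel
python3 - <<'E'
from h import *
s=ctrl.read_state(); print(s['position'].round(4),s['tcp_rot'].round(4),s['qpos'].round(2))
E
```

```text
time: 0.52
position: [0.3658, 0.3914, 0.2519]
tcp_rot: [0.001, 0.002, 1.0, -0.001]
force: [1.5, -0.9, 0.1]
finger_gap: 0.0257
finger_force: 0.0
[0.3658 0.3914 0.2519] [ 0.0014  0.0016  1.     -0.0013] [-0.78  0.63 -0.19  1.59  0.14  0.94  0.55]
```

```bash

echo '{"steps":[[0,0,0,-0.02,-0.035,0,0],[0,0,0,-0.04,-0.07,0,0],[0,0,0,-0.06,-0.105,0,0],[0,0,0,-0.08,-0.14,0,0],[0,0,0,-0.1,-0.175,0,0]]}' | python3 -m handwheel
echo '{"steps":[[0,0,0,0,-0.04,0,0],[0,0,0,0,-0.08,0,0],[0,0,0,0,-0.12,0,0],[0,0,0,0,-0.16,0,0],[0,0,0,0,-0.2,0,0]]}' | python3 -m handwheel
echo '{"steps":[[0,0,0,0,-0.04,0,0],[0,0,0,0,-0.08,0,0],[0,0,0,0.01,-0.12,0,0],[0,0,0,0.02,-0.16,0,0],[0,0,0,0.03,-0.2,0,0]]}' | python3 -m handwheel
echo '{"steps":[[0,0,0,0.02,-0.03,0,0],[0,0,0,0.035,-0.06,0,0],[0,0,0,0.035,-0.09,0,0],[0,0,0,0.035,-0.09,0,0],[0,0,0,0.035,-0.09,0,0]]}' | python3 -m handwheel
python3 - <<'E'
from h import *
c=cam('wrist'); T=np.array(c['cam_to_world']); print(T.round(3).tolist())
s=ctrl.read_state(); print(s['position'].round(4),s['tcp_rot'].round(4),s['qpos'].round(2),s['force'])
P,uv,col=cloud(c)
m=(np.hypot(P[:,0]-.42,P[:,1]+.298)<.08)&(P[:,2]>.064)&(P[:,2]<.08)
Q=P[m]; print(m.sum(), cv2.minEnclosingCircle(Q[:,:2].astype(np.float32)),Q.mean(0),np.percentile(Q,[1,99],axis=0))
cv2.imwrite('pics/w1.png',c['pixels'][:,:,::-1])
E
```

```text
time: 0.93
position: [0.4607, 0.2208, 0.2512]
tcp_rot: [-0.0, 0.0, 1.0, -0.0]
force: [1.4, 0.7, 0.0]
finger_gap: 0.0001
finger_force: 0.0
time: 1.35
position: [0.4598, 0.0208, 0.2512]
tcp_rot: [-0.0, 0.0, 1.0, -0.0]
force: [1.5, 0.6, 1.4]
finger_gap: -0.0001
finger_force: 0.0
time: 1.77
position: [0.4295, -0.1792, 0.2512]
tcp_rot: [-0.0, 0.0, 1.0, 0.0]
force: [0.9, -0.7, -0.7]
finger_gap: 0.0
finger_force: 0.0
time: 2.18
position: [0.3949, -0.2684, 0.251]
tcp_rot: [-0.0, 0.001, 1.0, 0.0]
force: [-0.5, 0.5, -0.3]
finger_gap: -0.0002
finger_force: 0.0
[[0.003, -0.963, -0.27, 0.326], [1.0, 0.003, -0.0, -0.269], [0.001, -0.27, 0.963, 0.393], [0.0, 0.0, 0.0, 1.0]]
[ 0.3953 -0.2673  0.2511] [-1.e-04  4.e-04  1.e+00  3.e-04] [ 0.69  0.55 -0.28  1.79  0.2   0.83  1.89] [-0.0323034   0.78333253 -0.3061039 ]
4731 ((0.42001211643218994, -0.2988912761211395), 0.05187000706791878) [ 0.41742487 -0.2990505   0.06890417] [[ 0.37044519 -0.34752052  0.06522064]
 [ 0.46845339 -0.25008085  0.07082486]]
```

View pics/w1.png

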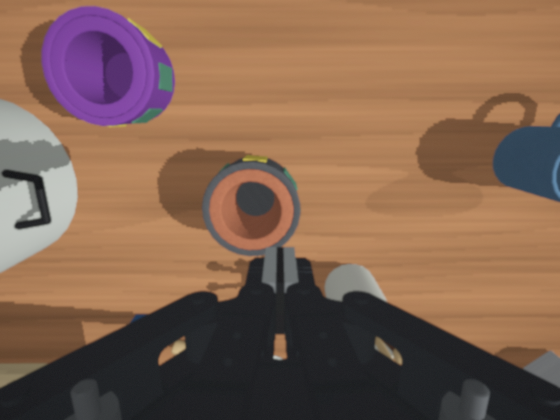

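The wrist picture shows the open planter at (250,205) with its mouth empty. The purple look-alike is at (105,65), and the tool jar is at (350,285), clear of the descent. The fit puts the planter centre at (0.420, -0.299).

```bash

echo '{"steps":[[0,0,0,-0.015,-0.018,0.02,0],[0,0,0,-0.025,-0.031,0.06,0],[0,0,0,-0.025,-0.031,0.1,0],[0,0,0,-0.025,-0.031,0.14,0],[0,0,0,-0.025,-0.031,0.16,0]]}' | python3 -m handwheel
echo '{"steps":[[0,0,0,0,0,0.02,0],[0,0,0,0,0,0.04,0],[0,0,0,0,0,0.055,0],[0,0,0,0,0,0.063,0],[0,0,0,0,0,0.063,0]]}' | python3 -m handwheel
```

```text
time: 2.65
position: [0.4197, -0.2963, 0.0876]
tcp_rot: [-0.002, -0.001, 1.0, 0.001]
force: [0.5, -0.1, -0.6]
finger_gap: -0.0
finger_force: 0.0
time: 3.07
position: [0.4203, -0.2972, 0.0272]
tcp_rot: [-0.001, -0.001, 1.0, 0.001]
force: [-0.1, -0.0, -0.3]
finger_gap: 0.0
finger_force: 0.0
```

```bash

echo '{"steps":[[0,0,0,0,0.002,0,0],[0,0,0,0,0.004,0,0],[0,0,0,0,0.006,0,0],[0,0,0,0,0.007,0,0],[0,0,0,0,0.008,0,0]]}' | python3 -m handwheel
echo '{"steps":[[0,0,0,0,0.001,0,0],[0,0,0,0,0.002,0,0],[0,0,0,0,0.003,0,0],[0,0,0,0,0.004,0,0],[0,0,0,0,0.005,0,0]]}' | python3 -m handwheel
echo '{"steps":[[0,0,0,0,0.001,0,0],[0,0,0,0,0.002,0,0],[0,0,0,0,0.004,0,0],[0,0,0,0,0.006,0,0],[0,0,0,0,0.009,0,0]]}' | python3 -m handwheel
```

```text
time: 3.48
position: [0.4205, -0.2905, 0.0288]
tcp_rot: [0.0, -0.0, 1.0, -0.0]
force: [0.1, 0.6, -1.0]
finger_gap: -0.0003
finger_force: 0.0
time: 3.9
position: [0.4204, -0.2859, 0.0285]
tcp_rot: [0.0, 0.0, 1.0, -0.0]
force: [0.8, -4.8, 2.6]
finger_gap: -0.0001
finger_force: 2.4
time: 4.32
position: [0.4203, -0.2767, 0.0284]
tcp_rot: [0.0, 0.0, 1.0, -0.0]
force: [0.2, -4.5, 4.5]
finger_gap: 0.0005
finger_force: 3.1
```

```bash

echo '{"steps":[[0,0,0,0,0.004,0,0],[0,0,0,0,0.009,0,0],[0,0,0,0,0.015,0,0],[0,0,0,0,0.021,0,0],[0,0,0,0,0.027,0,0]]}' | python3 -m handwheel
echo '{"steps":[[0,0,0,0,0.006,0,0],[0,0,0,0,0.012,0,0],[0,0,0,0,0.018,0,0],[0,0,0,0,0.023,0,0],[0,0,0,0,0.027,0,0]]}' | python3 -m handwheel
cat > pl.py <<'E'
from h import *
s=ctrl.read_state(); p=s['position']; print(p.round(4),s['force'].round(1))
c=cam('scene'); P,uv,col=cloud(c)
cc=p[:2]
for a in range(3):
    m=(np.hypot(P[:,0]-cc[0],P[:,1]-cc[1])<.068)&(P[:,2]>.062)&(P[:,2]<.078)
    Q=P[m]; lo,hi=np.percentile(Q,[1,99],axis=0); cc=(lo+hi)[:2]/2
A=np.linalg.lstsq(np.c_[Q[:,:2]-cc,np.ones(len(Q))],Q[:,2],rcond=None)[0]
print('planter',cc.round(4),'size',(hi-lo).round(3),'tilt',A.round(3),'lag',(p[:2]-cc).round(4))
E
python3 pl.py
```

```text
time: 4.73
position: [0.4203, -0.2493, 0.0284]
tcp_rot: [0.0, -0.0, 1.0, -0.0]
force: [-0.6, -4.7, 3.7]
finger_gap: 0.0
finger_force: 3.1
time: 5.15
position: [0.4203, -0.2221, 0.0284]
tcp_rot: [-0.0, -0.0, 1.0, -0.0]
force: [-0.5, -6.1, 4.6]
finger_gap: 0.0002
finger_force: 3.2
[ 0.4203 -0.2221  0.0284] [-0.5 -6.1  4.6]
planter [ 0.4433 -0.2318] size [0.059 0.1   0.015] tilt [-0.038  0.011  0.07 ] lag [-0.023   0.0097]
```

```bash

echo '{"steps":[[0,0,0,0,0.004,0,0],[0,0,0,0,0.009,0,0],[0,0,0,0,0.015,0,0],[0,0,0,0,0.021,0,0],[0,0,0,0,0.027,0,0]]}' | python3 -m handwheel
echo '{"steps":[[0,0,0,0,0.006,0,0],[0,0,0,0,0.012,0,0],[0,0,0,0,0.018,0,0],[0,0,0,0,0.024,0,0],[0,0,0,0,0.03,0,0]]}' | python3 -m handwheel
echo '{"steps":[[0,0,0,0,0.006,0,0],[0,0,0,0,0.012,0,0],[0,0,0,-0.001,0.018,0,0],[0,0,0,-0.003,0.024,0,0],[0,0,0,-0.006,0.029,0,0]]}' | python3 -m handwheel
sed -i "s/cam('scene')/cam(__import__('sys').argv[1])/" pl.py; python3 pl.py side
```

```text
time: 5.62
position: [0.4207, -0.1967, 0.029]
tcp_rot: [0.001, 0.001, 1.0, -0.001]
force: [-0.2, -11.3, 18.0]
finger_gap: 0.0
finger_force: 10.6
time: 6.03
position: [0.4207, -0.1667, 0.029]
tcp_rot: [0.001, 0.001, 1.0, -0.001]
force: [0.4, -13.9, 24.0]
finger_gap: 0.0
finger_force: 12.8
time: 6.45
position: [0.4257, -0.1375, 0.0289]
tcp_rot: [-0.0, 0.001, 1.0, -0.001]
force: [-5.7, -13.0, 25.4]
finger_gap: -0.0
finger_force: 14.6
[ 0.4257 -0.1375  0.0289] [ -5.7 -13.   25.4]
planter [ 0.4227 -0.1532] size [0.099 0.097 0.015] tilt [ 0.013 -0.013  0.072] lag [0.003  0.0157]
```

```bash

echo '{"steps":[[0,0,0,0.001,-0.002,0,0],[0,0,0,0.002,-0.005,-0.001,0],[0,0,0,0,-0.005,-0.003,0],[0,0,0,-0.004,-0.003,-0.003,0],[0,0,0,-0.006,-0.002,-0.003,0]]}' | python3 -m handwheel
echo '{"steps":[[0,0,0,-0.001,0.001,0,0],[0,0,0,-0.002,0.002,0,0],[0,0,0,-0.003,0.003,0,0],[0,0,0,-0.004,0.004,0,0],[0,0,0,-0.005,0.006,0,0]]}' | python3 -m handwheel
echo '{"steps":[[0,0,0,-0.001,0.002,0,0],[0,0,0,-0.002,0.004,0,0],[0,0,0,-0.004,0.007,0,0],[0,0,0,-0.006,0.01,0,0],[0,0,0,-0.009,0.014,0,0]]}' | python3 -m handwheel
```

```text
time: 6.92
position: [0.4325, -0.1381, 0.0313]
tcp_rot: [-0.0, -0.0, 1.0, 0.0]
force: [-3.2, -2.0, 2.0]
finger_gap: -0.0001
finger_force: 1.9
time: 7.33
position: [0.4373, -0.1326, 0.0313]
tcp_rot: [-0.0, -0.0, 1.0, -0.0]
force: [-2.4, -3.5, 2.1]
finger_gap: -0.0001
finger_force: 2.2
time: 7.75
position: [0.4463, -0.1183, 0.0313]
tcp_rot: [-0.0, -0.0, 1.0, -0.0]
force: [-1.8, -2.7, 3.5]
finger_gap: -0.0004
finger_force: 2.2
```

```bash

echo '{"steps":[[0,0,0,-0.003,0.0045,0,0],[0,0,0,-0.007,0.0095,0,0],[0,0,0,-0.011,0.015,0,0],[0,0,0,-0.015,0.021,0,0],[0,0,0,-0.019,0.027,0,0]]}' | python3 -m handwheel
echo '{"steps":[[0,0,0,-0.004,0.006,0,0],[0,0,0,-0.008,0.012,0,0],[0,0,0,-0.012,0.018,0,0],[0,0,0,-0.016,0.024,0,0],[0,0,0,-0.02,0.029,0,0]]}' | python3 -m handwheel
echo '{"steps":[[0,0,0,-0.004,0.006,0,0],[0,0,0,-0.008,0.012,0,0],[0,0,0,-0.012,0.017,0,0],[0,0,0,-0.016,0.023,0,0],[0,0,0,-0.02,0.029,0,0]]}' | python3 -m handwheel
echo '{"steps":[[0,0,0,-0.004,0.006,0,0],[0,0,0,-0.008,0.012,0,0],[0,0,0,-0.012,0.017,0,0],[0,0,0,-0.016,0.022,0,0],[0,0,0,-0.02,0.027,0,0]]}' | python3 -m handwheel
```

```text
time: 8.17
position: [0.4657, -0.0908, 0.0313]
tcp_rot: [0.0, -0.0, 1.0, -0.0]
force: [-2.6, -3.6, 2.7]
finger_gap: -0.0
finger_force: 2.2
time: 8.58
position: [0.4856, -0.0617, 0.0313]
tcp_rot: [-0.0, -0.0, 1.0, 0.0]
force: [-2.3, -4.0, 2.5]
finger_gap: -0.0001
finger_force: 2.2
time: 9.0
position: [0.5056, -0.033, 0.0313]
tcp_rot: [-0.0, -0.0, 1.0, -0.0]
force: [-2.3, -3.3, 2.3]
finger_gap: -0.0
finger_force: 2.2
time: 9.42
position: [0.5256, -0.0061, 0.0313]
tcp_rot: [-0.0, -0.0, 1.0, -0.0]
force: [-2.2, -3.1, 2.5]
finger_gap: -0.0002
finger_force: 2.3
```

```bash

echo '{"steps":[[0,0,0,-0.004,0.006,0,0],[0,0,0,-0.008,0.012,0,0],[0,0,0,-0.012,0.017,0,0],[0,0,0,-0.016,0.023,0,0],[0,0,0,-0.02,0.028,0,0]]}' | python3 -m handwheel
echo '{"steps":[[0,0,0,-0.004,0.006,0,0],[0,0,0,-0.008,0.011,0,0],[0,0,0,-0.012,0.017,0,0],[0,0,0,-0.015,0.022,0,0],[0,0,0,-0.017,0.026,0,0]]}' | python3 -m handwheel
python3 pl.py side; python3 pl.py scene
```

```text
time: 9.83
position: [0.5456, 0.0222, 0.0313]
tcp_rot: [-0.0, -0.0, 1.0, 0.0]
force: [-2.3, -3.4, 2.5]
finger_gap: -0.0003
finger_force: 2.3
time: 10.25
position: [0.5627, 0.0482, 0.0313]
tcp_rot: [0.0, -0.0, 1.0, 0.0]
force: [-2.1, -3.9, 2.2]
finger_gap: 0.0001
finger_force: 2.3
[0.5627 0.0482 0.0313] [-2.1 -3.9  2.2]
planter [0.55   0.0353] size [0.097 0.1   0.014] tilt [0.016 0.011 0.068] lag [0.0127 0.0129]
[0.5629 0.049  0.0313] [-0.6 -1.   1.5]
planter [0.5624 0.0394] size [0.09  0.097 0.015] tilt [-0.021  0.01   0.071] lag [0.0005 0.0096]
```

```bash

echo '{"steps":[[0,0,0,0.002,-0.004,0,0],[0,0,0,0.003,-0.008,0,0],[0,0,0,0.002,-0.011,0,0],[0,0,0,0,-0.011,0,0],[0,0,0,-0.001,-0.011,0,0]]}' | python3 -m handwheel
echo '{"steps":[[0,0,0,-0.001,0,0,0],[0,0,0,-0.002,0,0,0],[0,0,0,-0.003,0,0,0],[0,0,0,-0.004,0,0,0],[0,0,0,-0.005,0,0,0]]}' | python3 -m handwheel
echo '{"steps":[[0,0,0,-0.001,0,0,0],[0,0,0,-0.003,0,0,0],[0,0,0,-0.006,0,0,0],[0,0,0,-0.01,0,0,0],[0,0,0,-0.015,0.001,0,0]]}' | python3 -m handwheel
echo '{"steps":[[0,0,0,-0.006,0,0,0],[0,0,0,-0.012,0,0,0],[0,0,0,-0.018,0,0,0],[0,0,0,-0.024,0.001,0,0],[0,0,0,-0.029,0.001,0,0]]}' | python3 -m handwheel
```

```text
time: 10.77
position: [0.5636, 0.0361, 0.0314]
tcp_rot: [0.0, 0.0, 1.0, -0.0]
force: [-0.3, 0.0, -0.7]
finger_gap: 0.0002
finger_force: 0.0
time: 11.18
position: [0.5683, 0.0365, 0.0313]
tcp_rot: [-0.0, -0.0, 1.0, -0.0]
force: [1.0, -0.7, 1.0]
finger_gap: -0.0001
finger_force: 0.0
time: 11.6
position: [0.5835, 0.0373, 0.0313]
tcp_rot: [-0.0, 0.0, 1.0, -0.0]
force: [-2.4, -0.6, 0.0]
finger_gap: 0.0001
finger_force: 1.5
time: 12.02
position: [0.6129, 0.0386, 0.0313]
tcp_rot: [0.0, -0.0, 1.0, -0.0]
force: [-3.5, -0.5, 0.3]
finger_gap: 0.0002
finger_force: 1.5
```

```bash

echo '{"steps":[[0,0,0,-0.005,0,0,0],[0,0,0,-0.01,0.001,0,0],[0,0,0,-0.015,0.001,0,0],[0,0,0,-0.02,0.001,0,0],[0,0,0,-0.025,0.002,0,0]]}' | python3 -m handwheel
echo '{"steps":[[0,0,0,-0.004,0,0,0],[0,0,0,-0.007,0,0,0],[0,0,0,-0.01,0.001,0,0],[0,0,0,-0.012,0.001,0,0],[0,0,0,-0.014,0.001,0,0]]}' | python3 -m handwheel
echo '{"steps":[[0,0,0,-0.0015,0,0,0],[0,0,0,-0.003,0,0,0],[0,0,0,-0.0045,0,0,0],[0,0,0,-0.006,0,0,0],[0,0,0,-0.007,0,0,0]]}' | python3 -m handwheel
```

```text
time: 12.43
position: [0.6377, 0.0403, 0.0313]
tcp_rot: [-0.0, 0.0, 1.0, -0.0]
force: [-3.2, -1.0, -1.2]
finger_gap: 0.0
finger_force: 1.4
time: 12.85
position: [0.6514, 0.0416, 0.0313]
tcp_rot: [-0.0, -0.0, 1.0, -0.0]
force: [-3.3, -0.1, 0.1]
finger_gap: -0.0001
finger_force: 1.6
time: 13.27
position: [0.6584, 0.0415, 0.0313]
tcp_rot: [0.0, -0.0, 1.0, -0.0]
force: [-3.4, 0.7, -1.6]
finger_gap: -0.0
finger_force: 1.7
```

```bash

echo '{"steps":[[0,0,0,-0.001,0,0,0],[0,0,0,-0.002,0,0,0],[0,0,0,-0.003,0,0,0],[0,0,0,-0.004,0,0,0],[0,0,0,-0.005,0,0,0]]}' | python3 -m handwheel
python3 pl.py side
```

```text
time: 13.68
position: [0.6632, 0.0415, 0.0313]
tcp_rot: [-0.0, -0.0, 1.0, 0.0]
force: [-3.9, -0.3, -0.3]
finger_gap: 0.0001
finger_force: 1.9
[0.6632 0.0415 0.0313] [-3.9 -0.3 -0.3]
planter [0.6629 0.0373] size [0.132 0.101 0.015] tilt [0.002 0.011 0.068] lag [0.0003 0.0042]
```

```bash

echo '{"steps":[[0,0,0,-0.001,0,0,0],[0,0,0,-0.002,0,0,0],[0,0,0,-0.003,0,0,0],[0,0,0,-0.003,0,0,0]]}' | python3 -m handwheel
echo '{"steps":[[0,0,0,-0.001,0,0,0],[0,0,0,-0.002,0,0,0],[0,0,0,-0.002,0,0,0]]}' | python3 -m handwheel
```

```text
time: 14.07
position: [0.6654, 0.0418, 0.0312]
tcp_rot: [-0.001, -0.0, 1.0, 0.0]
force: [-10.0, 2.1, 3.8]
finger_gap: -0.0003
finger_force: 5.4
time: 14.32
position: [0.6666, 0.042, 0.0311]
tcp_rot: [-0.002, -0.0, 1.0, 0.0]
force: [-16.4, 2.1, 7.9]
finger_gap: 0.0004
finger_force: 8.8
```

```bash

echo '{"steps":[[0,0,0,-0.001,0.001,0,0],[0,0,0,-0.001,0.002,0,0],[0,0,0,-0.001,-0.002,0,0],[0,0,0,-0.001,0,0,0]]}' | python3 -m handwheel
echo '{"steps":[[0,0,0,0.002,0,0,0],[0,0,0,0.005,0,0,0],[0,0,0,0.01,0,0,0],[0,0,0,0.015,0,0,0],[0,0,0,0.015,0,-0.02,0]]}' | python3 -m handwheel
echo '{"steps":[[0,0,0,0,0,-0.03,0],[0,0,0,0,0,-0.07,0],[0,0,0,0.02,0,-0.11,0],[0,0,0,0.06,0.02,-0.15,0],[0,0,0,0.09,0.05,-0.18,0]]}' | python3 -m handwheel
python3 - <<'E'
from h import *
import pickle
for n in ['scene','side']:
    c=cam(n); pickle.dump(c,open(n+'1.pkl','wb')); P,uv,col=cloud(c); cc=np.array([.652,.043])
    for a in range(3):
        m=(np.hypot(P[:,0]-cc[0],P[:,1]-cc[1])<.06)&(P[:,2]>.067)&(P[:,2]<.078); Q=P[m]; lo,hi=np.percentile(Q,[1,99],axis=0); cc=(lo+hi)[:2]/2
    print(n,cc,hi-lo)
c0=pickle.load(open('scene1.pkl','rb')); c1=c
a=cv2.resize(c0['pixels'][215:320,240:365,::-1],(480,403),interpolation=cv2.INTER_CUBIC)
b=cv2.resize(c1['pixels'][150:220,285:380,::-1],(480,354),interpolation=cv2.INTER_CUBIC)
cv2.imwrite('pics/d2.png',np.hstack([cv2.resize(a,(400,336)),cv2.resize(b,(400,336))]))
E
```

```text
time: 14.65
position: [0.6667, 0.0411, 0.0308]
tcp_rot: [-0.003, 0.0, 1.0, -0.0]
force: [-21.5, -8.4, 8.2]
finger_gap: 0.0001
finger_force: 11.0
time: 15.07
position: [0.652, 0.0415, 0.0487]
tcp_rot: [-0.002, -0.0, 1.0, -0.0]
force: [-0.9, -0.3, -0.8]
finger_gap: -0.0001
finger_force: 0.0
time: 15.48
position: [0.582, 0.0743, 0.2145]
tcp_rot: [0.001, 0.001, 1.0, -0.0]
force: [0.8, 1.0, 0.6]
finger_gap: -0.0004
finger_force: 0.0
scene [0.65244222 0.0445253 ] [0.09882519 0.09805674 0.008872  ]
side [0.64762886 0.04007614] [0.09825828 0.09781434 0.00569183]
```

View pics/d2.png

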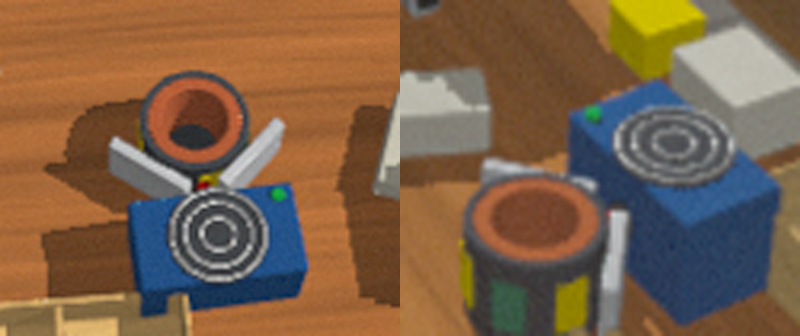

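The two crops show the planter seated against both plates with the pin hidden behind its wall. Both cameras put it 120 mm from the housing centre, against 119.5 mm expected, and 21 N met a hard stop, so it is home. Next is the liner.

```bash

echo '{"steps":[[0,0,0,0.02,0.03,0,0.085],[0,0,0,0.04,0.065,0,0.085],[0,0,0,0.06,0.1,0,0.085],[0,0,0,0.08,0.135,0,0.085],[0,0,0,0.1,0.17,0,0.085]]}' | python3 -m handwheel
echo '{"steps":[[0,0,0,0.02,0.03,0,0.085],[0,0,0,0.04,0.06,0,0.085],[0,0,0,0.06,0.08,0,0.085],[0,0,0,0.08,0.1,0,0.085],[0,0,0,0.09,0.1,0,0.085]]}' | python3 -m handwheel
echo '{"steps":[[0,0,0,0,0,0,0.085],[0,0,0,0,0,0,0.085]]}' | python3 -m handwheel
cat > li.py <<'E'
from h import *
s=ctrl.read_state(); print(s['position'].round(4),s['tcp_rot'].round(4))
c=cam('wrist'); P,uv,col=cloud(c); cc=np.array([.418,.343])
for a in range(3):
    m=(np.hypot(P[:,0]-cc[0],P[:,1]-cc[1])<.05)&(P[:,2]>.083)&(P[:,2]<.098); Q=P[m]; r=cv2.minEnclosingCircle(Q[:,:2].astype(np.float32)); cc=np.array(r[0])
print(m.sum(),r,np.percentile(Q,[1,99],axis=0).round(4).tolist())
cv2.imwrite('pics/w2.png',c['pixels'][:,:,::-1])
E
python3 li.py
```

```text
time: 16.0
position: [0.4817, 0.2472, 0.2126]
tcp_rot: [0.0, 0.0, 1.0, 0.0]
force: [0.8, 0.7, 0.9]
finger_gap: 0.0605
finger_force: 0.0
time: 16.42
position: [0.3899, 0.3497, 0.2123]
tcp_rot: [-0.0, -0.003, 1.0, 0.001]
force: [-0.5, 0.0, -0.3]
finger_gap: 0.085
finger_force: 0.0
time: 16.58
position: [0.393, 0.3458, 0.2126]
tcp_rot: [0.0, -0.0, 1.0, 0.0]
force: [-0.2, -0.8, -0.4]
finger_gap: 0.0852
finger_force: 0.0
[0.393  0.3458 0.2126] [ 3.e-04 -3.e-04  1.e+00  0.e+00]
1834 ((0.41799819469451904, 0.3432055413722992), 0.03405548632144928) [[0.3848, 0.3111, 0.0835], [0.45, 0.3756, 0.0906]]
```

View pics/w2.png

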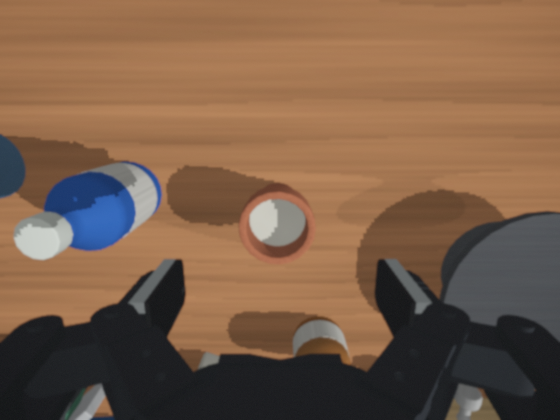

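The wrist picture shows the liner at (277,223), centred between the open fingers, with the bottle (100,205) and the wheel (510,280) well clear. The fit puts the liner at (0.418, 0.343).

```bash

echo '{"steps":[[0,0,0,-0.015,-0.002,0.02,0.085],[0,0,0,-0.025,-0.0025,0.05,0.085],[0,0,0,-0.025,-0.0025,0.08,0.085],[0,0,0,-0.025,-0.0025,0.1,0.085],[0,0,0,-0.025,-0.0025,0.11,0.085]]}' | python3 -m handwheel
echo '{"steps":[[0,0,0,0,0,0.01,0.085],[0,0,0,0,0,0.025,0.085],[0,0,0,0,0,0.04,0.085],[0,0,0,0,0,0.044,0.085],[0,0,0,0,0,0.044,0.085]]}' | python3 -m handwheel
echo '{"steps":[[0,0,0,0,0,0,0.06],[0,0,0,0,0,0,0.06],[0,0,0,0,0,0,0.06],[0,0,0,0,0,0,0.06],[0,0,0,0,0,0,0.06]]}' | python3 -m handwheel
```

```text
time: 17.05
position: [0.4182, 0.3419, 0.1]
tcp_rot: [-0.001, 0.001, 1.0, -0.001]
force: [0.0, 1.4, -1.4]
finger_gap: 0.0851
finger_force: 0.0
time: 17.47
position: [0.418, 0.3431, 0.0583]
tcp_rot: [-0.0, 0.0, 1.0, -0.0]
force: [-0.7, 0.4, -0.1]
finger_gap: 0.0848
finger_force: 0.0
time: 17.88
position: [0.4185, 0.3435, 0.0599]
tcp_rot: [0.001, 0.0, 1.0, 0.0]
force: [-1.3, -3.1, 11.6]
finger_gap: 0.0662
finger_force: 64.6
```

```bash

echo '{"steps":[[0,0,0,0,0,-0.002,0.06],[0,0,0,0,0,-0.006,0.06],[0,0,0,0,0,-0.015,0.06],[0,0,0,0,0,-0.025,0.06],[0,0,0,0,0,-0.025,0.06]]}' | python3 -m handwheel
cat > ls.py <<'E'
from h import *
import sys
s=ctrl.read_state(); p=s['position']; print(p.round(4),s['finger_gap'],s['force'].round(1),s['ft_torque'].round(3))
c=cam('side'); u,v=int(sys.argv[1]),int(sys.argv[2])
cv2.imwrite(sys.argv[3],cv2.resize(c['pixels'][max(v-55,0):v+55,u-73:u+73,::-1],(796,600),interpolation=cv2.INTER_CUBIC))
E
python3 ls.py 208 165 pics/l1.png
```

```text
time: 18.3
position: [0.4185, 0.3439, 0.0857]
tcp_rot: [0.001, -0.0, 1.0, 0.001]
force: [0.3, -0.2, -2.6]
finger_gap: 0.0657
finger_force: 67.5
[0.4185 0.3439 0.0857] 0.06569959805273193 [ 0.3 -0.2 -2.6] [ 0.017 -0.061  0.029]
```

View pics/l1.png

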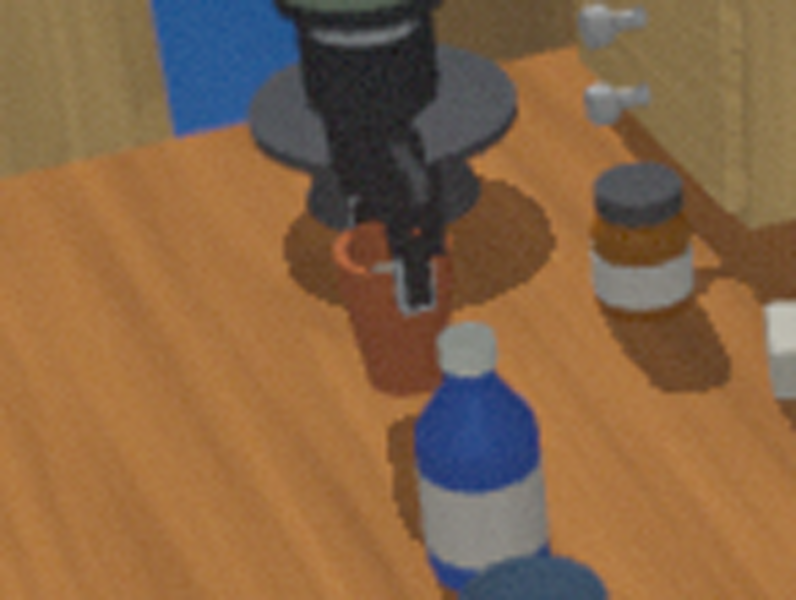

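The side crop shows the liner held upright by its collar at (400,290), clear of the bench and the bottle.

```bash

echo '{"steps":[[0,0,0,0,0,-0.015,0.06],[0,0,0,0,0,-0.04,0.06],[0,0,0,-0.01,-0.012,-0.065,0.06],[0,0,0,-0.025,-0.033,-0.085,0.06],[0,0,0,-0.043,-0.056,-0.095,0.06]]}' | python3 -m handwheel
echo '{"steps":[[0,0,0,-0.018,-0.024,0,0.06],[0,0,0,-0.036,-0.048,0,0.06],[0,0,0,-0.055,-0.072,0,0.06],[0,0,0,-0.074,-0.096,0,0.06],[0,0,0,-0.093,-0.12,0,0.06]]}' | python3 -m handwheel
echo '{"steps":[[0,0,0,-0.018,-0.024,0,0.06],[0,0,0,-0.036,-0.048,0,0.06],[0,0,0,-0.054,-0.07,0,0.06],[0,0,0,-0.07,-0.09,0,0.06],[0,0,0,-0.08,-0.105,0,0.06]]}' | python3 -m handwheel
echo '{"steps":[[0,0,0,-0.01,-0.012,0,0.06],[0,0,0,-0.0155,-0.02,0,0.06],[0,0,0,-0.0155,-0.0205,0,0.06],[0,0,0,-0.0155,-0.0205,0,0.06]]}' | python3 -m handwheel
python3 - <<'E'
from h import *
s=ctrl.read_state(); p=s['position']; print(p.round(4),s['force'].round(1))
c=cam('wrist'); P,uv,col=cloud(c); 
m=(np.hypot(P[:,0]-.65,P[:,1]-.0425)<.062)&(P[:,2]>.066)&(P[:,2]<.078); Q=P[m]
if len(Q)>20: print(len(Q),cv2.minEnclosingCircle(Q[:,:2].astype(np.float32)))
E
```

```text
time: 18.77
position: [0.4611, 0.2877, 0.1807]
tcp_rot: [0.001, -0.001, 1.0, 0.001]
force: [0.9, -0.3, -2.8]
finger_gap: 0.0657
finger_force: 68.5
time: 19.18
position: [0.5545, 0.166, 0.1784]
tcp_rot: [-0.0, -0.0, 1.0, -0.0]
force: [0.6, 1.2, -2.3]
finger_gap: 0.066
finger_force: 68.5
time: 19.6
position: [0.6349, 0.0599, 0.1781]
tcp_rot: [-0.0, 0.001, 1.0, -0.0]
force: [-1.0, -0.4, -3.3]
finger_gap: 0.0659
finger_force: 68.4
time: 19.93
position: [0.649, 0.0422, 0.1782]
tcp_rot: [-0.0, -0.0, 1.0, 0.0]
force: [-0.3, 0.7, -3.8]
finger_gap: 0.066
finger_force: 68.5
[0.649  0.0422 0.1782] [-0.3  0.7 -3.8]
4770 ((0.6499465107917786, 0.042875200510025024), 0.05177873745560646)
```

```bash

echo '{"steps":[[0,0,0,-0.001,0.0005,0.015,0.06],[0,0,0,-0.001,0.0005,0.03,0.06],[0,0,0,-0.001,0.0005,0.045,0.06],[0,0,0,-0.001,0.0005,0.058,0.06],[0,0,0,-0.001,0.0005,0.068,0.06]]}' | python3 -m handwheel
echo '{"steps":[[0,0,0,0,0,0.005,0.06],[0,0,0,0,0,0.01,0.06],[0,0,0,0,0,0.015,0.06],[0,0,0,0,0,0.018,0.06],[0,0,0,0,0,0.02,0.06]]}' | python3 -m handwheel
```

```text
time: 20.4
position: [0.6497, 0.0436, 0.1095]
tcp_rot: [-0.001, -0.001, 1.0, 0.0]
force: [0.3, -0.1, -2.5]
finger_gap: 0.0659
finger_force: 68.5
time: 20.82
position: [0.6504, 0.0425, 0.0904]
tcp_rot: [0.0, -0.0, 1.0, -0.0]
force: [-0.6, 0.1, -2.8]
finger_gap: 0.0662
finger_force: 68.4
```

```bash

echo '{"steps":[[0,0,0,0,0,0.002,0.06],[0,0,0,0,0,0.004,0.06],[0,0,0,0,0,0.006,0.06],[0,0,0,0,0,0.008,0.06],[0,0,0,0,0,0.01,0.06]]}' | python3 -m handwheel
echo '{"steps":[[0,0,0,0,0,0.001,0.06],[0,0,0,0,0,0.002,0.06],[0,0,0,0,0,0.003,0.06],[0,0,0,0,0,0.003,0.06]]}' | python3 -m handwheel
```

```text
time: 21.23
position: [0.6504, 0.0425, 0.0804]
tcp_rot: [0.0, -0.0, 1.0, 0.0]
force: [-0.2, 1.2, -2.0]
finger_gap: 0.066
finger_force: 68.5
time: 21.57
position: [0.6503, 0.0429, 0.0774]
tcp_rot: [-0.0, -0.0, 1.0, 0.0]
force: [0.2, 2.7, -3.6]
finger_gap: 0.0657
finger_force: 68.4
```

```bash

echo '{"steps":[[0,0,0,0,0.0005,0.0005,0.06],[0,0,0,0,0.0005,0.001,0.06],[0,0,0,0,0.0005,0.0015,0.06],[0,0,0,0,0.0005,0.002,0.06]]}' | python3 -m handwheel
echo '{"steps":[[0,0,0,0,0,0.0005,0.06],[0,0,0,0,0,0.001,0.06],[0,0,0,0,0,0.0015,0.06]]}' | python3 -m handwheel
```

```text
time: 21.9
position: [0.6504, 0.0431, 0.0755]
tcp_rot: [0.0, -0.0, 1.0, 0.0]
force: [-1.3, 4.2, -0.2]
finger_gap: 0.0661
finger_force: 68.7
time: 22.15
position: [0.6506, 0.0432, 0.0747]
tcp_rot: [0.0, -0.0, 1.0, 0.0]
force: [-5.9, 3.8, 18.6]
finger_gap: 0.0662
finger_force: 70.3
```

```bash

echo '{"steps":[[0,0,0,0.0005,0.0004,-0.0003,0.06],[0,0,0,0.0005,0.0004,-0.0003,0.06]]}' | python3 -m handwheel
```

```text
time: 22.32
position: [0.6503, 0.0432, 0.0748]
tcp_rot: [0.001, -0.0, 1.0, -0.0]
force: [-0.3, 2.2, 6.6]
finger_gap: 0.0656
finger_force: 69.3
```

```bash

echo '{"steps":[[0,0,0,0,0,0,0.07],[0,0,0,0,0,0,0.078],[0,0,0,0,0,0,0.085],[0,0,0,0,0,0,0.085],[0,0,0,0,0,0,0.085]]}' | python3 -m handwheel
echo '{"steps":[[0,0,0,0,0,-0.005,0.085],[0,0,0,0,0,-0.015,0.085],[0,0,0,0,0,-0.03,0.085],[0,0,0,0,0,-0.06,0.085],[0,0,0,0.01,0,-0.1,0.085]]}' | python3 -m handwheel
echo '{"steps":[[0,0,0,0.03,0.01,0,0.085],[0,0,0,0.06,0.02,0,0.085],[0,0,0,0.09,0.03,0,0.085],[0,0,0,0.12,0.04,0,0.085],[0,0,0,0.12,0.04,0,0.085]]}' | python3 -m handwheel
python3 - <<'E'
from h import *
a=[]
for n in ['scene','side','wrist']:
    c=cam(n); P,uv,col=cloud(c); 
    for z0,z1,r0 in [(.099,.112,.045),(.066,.074,.06)]:
        cc=np.array([.65,.0425])
        m=(np.hypot(P[:,0]-cc[0],P[:,1]-cc[1])<r0)&(P[:,2]>z0)&(P[:,2]<z1); Q=P[m]
        if len(Q)<20: print(n,z0,len(Q)); continue
        A=np.linalg.lstsq(np.c_[Q[:,:2]-cc,np.ones(len(Q))],Q[:,2],rcond=None)[0]
        r=cv2.minEnclosingCircle(Q[:,:2].astype(np.float32)); print(n,z0,len(Q),np.round(r[0],4),round(r[1],4),'plane',A.round(3),'zmed',np.median(Q[:,2]).round(4))
    m=(np.hypot(P[:,0]-.77,P[:,1]-.049)<.12)&(P[:,2]>.074)&(P[:,2]<.086)&(P[:,0]>.7)
    print(n,'housing',cv2.minAreaRect(P[m][:,:2].astype(np.float32)*1000) if m.sum()>5 else '')
    a.append(c['pixels'][:,:,::-1])
b=cv2.resize(a[1][120:225,280:400],(480,420)); w=cv2.resize(a[0][150:330,120:420],(480,288))
cv2.imwrite('pics/f.png',np.hstack([cv2.resize(b,(400,350)),cv2.resize(a[0][140:330,150:367],(400,350))]))
E
```

```text
time: 22.73
position: [0.6498, 0.0431, 0.0742]
tcp_rot: [-0.0, -0.0, 1.0, -0.0]
force: [-1.2, 0.4, -1.1]
finger_gap: 0.0848
finger_force: 0.0
time: 23.15
position: [0.6396, 0.0432, 0.1742]
tcp_rot: [-0.001, -0.0, 1.0, -0.0]
force: [-0.5, -0.2, 0.0]
finger_gap: 0.0853
finger_force: 0.0
time: 23.57
position: [0.5152, 0.0852, 0.1755]
tcp_rot: [-0.001, -0.002, 1.0, 0.0]
force: [-0.6, 0.4, 0.7]
finger_gap: 0.085
finger_force: 0.0
scene 0.099 176 [0.6522 0.0454] 0.0352 plane [-0.013 -0.002  0.105] zmed 0.1057
scene 0.066 369 [0.6533 0.0403] 0.0565 plane [-0.    0.    0.07] zmed 0.0707
scene housing ((758.9375, 50.63350296020508), (114.62696838378906, 147.48764038085938), 2.7508373260498047)
side 0.099 131 [0.6476 0.0428] 0.0364 plane [-0.002 -0.004  0.103] zmed 0.1029
side 0.066 266 [0.6483 0.0406] 0.0533 plane [-0.005 -0.006  0.069] zmed 0.0687
side housing ((766.8583984375, 47.823638916015625), (88.33148193359375, 152.2957305908203), 3.0893747806549072)
wrist 0.099 926 [0.6391 0.0424] 0.0314 plane [ 0.031 -0.009  0.104] zmed 0.1037
wrist 0.066 3646 [0.6486 0.0427] 0.0518 plane [0.001 0.001 0.069] zmed 0.069
wrist housing
```

View pics/f.png

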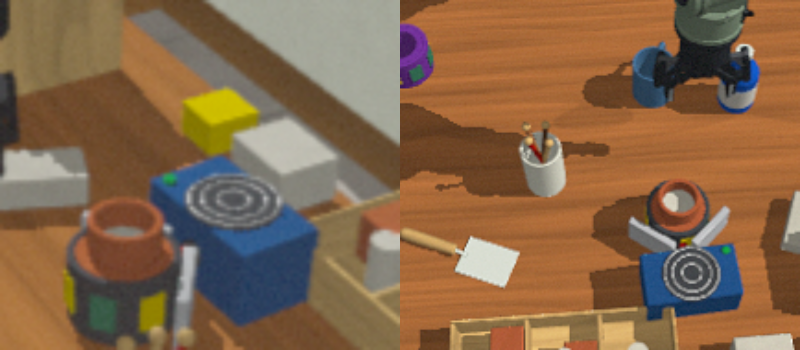

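The left crop shows the liner upright and concentric in the planter. The right crop shows the other things where they stood. The liner top is 34 to 35 mm above the rim, so it is nested. I'll check by image registration that nesting didn't shift the planter.

```bash
python3 - <<'E'
from h import *
import pickle
def g(c): return cv2.cvtColor(c['pixels'],cv2.COLOR_RGB2GRAY).astype(np.float32)
for n,boxes in [('side',{'panels':(296,200,36,26),'housing':(355,155,60,50)}),('scene',{'planter':(281,236,40,18),'housing':(282,275,55,30)})]:
    o=pickle.load(open(n+'1.pkl','rb')); c=cam(n)
    for k,(u,v,w,h) in boxes.items():
        A=g(o)[v:v+h,u:u+w]; B=g(c)
        W=np.eye(2,3,dtype=np.float32); W[:,2]=(u,v)
        cc,W=cv2.findTransformECC(A,B,W,cv2.MOTION_TRANSLATION,(3,200,1e-6),None,3)
        print(n,k,cc,W[:,2]-(u,v),'mm/px',1000*np.median(c['z_map'][v:v+h,u:u+w])/c['f'])
E
```

```text
side panels 0.9072680664318239 [-0.14050293 -0.36187744] mm/px 2.9420949128462253
side housing 0.9990348381759176 [-0.00543213  0.00735474] mm/px 3.258189438860779Traceback (most recent call last):
  File "<stdin>", line 9, in <module>
cv2.error: OpenCV(4.12.0) /io/opencv/modules/video/src/ecc.cpp:589: error: (-7:Iterations do not converge) The algorithm stopped before its convergence. The correlation is going to be minimized. Images may be uncorrelated or non-overlapped in function 'findTransformECC'
```

Registration suggests at most 1 mm of shift, which is within its uncertainty. A gentle nudge on the planter's front with shut fingers will make sure it is home.

```bash

echo '{"steps":[[0,0,0,-0.015,-0.02,0,0],[0,0,0,-0.03,-0.046,0,0],[0,0,0,-0.03,-0.046,0.02,0],[0,0,0,-0.03,-0.046,0.05,0],[0,0,0,-0.03,-0.046,0.07,0]]}' | python3 -m handwheel
echo '{"steps":[[0,0,0,0,0,0.025,0],[0,0,0,0,0,0.045,0],[0,0,0,-0.01,0,0.05,0],[0,0,0,-0.02,0,0.05,0],[0,0,0,-0.025,0,0.05,0]]}' | python3 -m handwheel
echo '{"steps":[[0,0,0,-0.002,0,0,0],[0,0,0,-0.005,0,0,0],[0,0,0,-0.008,0,0,0],[0,0,0,-0.01,0,0,0],[0,0,0,-0.011,0,0,0]]}' | python3 -m handwheel
```

```text
time: 24.23
position: [0.5501, 0.0364, 0.1023]
tcp_rot: [-0.0, 0.001, 1.0, -0.0]
force: [-0.1, 0.6, -0.2]
finger_gap: 0.0252
finger_force: 0.0
time: 24.65
position: [0.576, 0.0368, 0.0536]
tcp_rot: [-0.0, 0.0, 1.0, -0.0]
force: [0.6, -0.1, -1.5]
finger_gap: 0.0001
finger_force: 0.0
time: 25.07
position: [0.5861, 0.0373, 0.0544]
tcp_rot: [0.0, -0.0, 1.0, -0.0]
force: [0.4, 1.1, -0.1]
finger_gap: 0.0001
finger_force: 0.0
```

```bash

echo '{"steps":[[0,0,0,-0.001,0.0015,0,0],[0,0,0,-0.002,0.003,0,0],[0,0,0,-0.003,0.003,0,0]]}' | python3 -m handwheel
echo '{"steps":[[0,0,0,-0.0005,0,0,0],[0,0,0,-0.001,0,0,0]]}' | python3 -m handwheel
```

```text
time: 25.32
position: [0.5882, 0.0406, 0.0542]
tcp_rot: [-0.001, -0.0, 1.0, -0.0]
force: [-8.3, 0.1, 4.8]
finger_gap: -0.0
finger_force: 4.4
time: 25.48
position: [0.5883, 0.0405, 0.0542]
tcp_rot: [-0.002, -0.0, 1.0, -0.0]
force: [-14.1, 0.5, 9.3]
finger_gap: -0.0002
finger_force: 6.7
```

The planter holds firm against 14 N without moving, so it is home. Backing away and handing in.

```bash

echo '{"steps":[[0,0,0,0.002,0,0,0],[0,0,0,0.006,0,0,0],[0,0,0,0.015,0,0,0],[0,0,0,0.03,0,-0.01,0],[0,0,0,0.045,0,-0.04,0]]}' | python3 -m handwheel
echo '{"steps":[[0,0,0,0.01,0,-0.03,0],[0,0,0,0.02,0,-0.06,0],[0,0,0,0.03,0,-0.09,0],[0,0,0,0.03,0,-0.1,0],[0,0,0,0.03,0,-0.1,0]]}' | python3 -m handwheel
python3 - <<'E'
from h import *
c=cam('side'); P,uv,col=cloud(c); 
for z0,z1,r0 in [(.099,.112,.045),(.066,.074,.056)]:
    m=(np.hypot(P[:,0]-.648,P[:,1]-.0405)<r0)&(P[:,2]>z0)&(P[:,2]<z1); Q=P[m]; r=cv2.minEnclosingCircle(Q[:,:2].astype(np.float32)); print(r,np.median(Q[:,2]))
print(ctrl.sign_off())
E
```

```text
time: 25.9
position: [0.5428, 0.0402, 0.0919]
tcp_rot: [-0.002, -0.0, 1.0, -0.0]
force: [0.0, 0.4, 0.0]
finger_gap: 0.0002
finger_force: 0.0
time: 26.32
position: [0.5155, 0.0404, 0.1968]
tcp_rot: [0.002, -0.0, 1.0, 0.0]
force: [0.4, 0.2, -0.6]
finger_gap: 0.0001
finger_force: 0.0
((0.6494220495223999, 0.040514275431632996), 0.03820252791047096) 0.10275367367269961
((0.6468560099601746, 0.04066004976630211), 0.053032565861940384) 0.06873704456199115
the job is handed in; nothing more can be done
None
```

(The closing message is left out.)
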